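# Home a press-to-turn batch dial and click it to five

### The job

Set the batch dial on top of the small-parts feeder to five: pressing its black cap down so that the clutch grips, first wind the dial anticlockwise (seen from above) to its stop, then click it clockwise exactly five steps, and let go so that the cap springs back up. Press gently, never harder than about 20 newtons (2 kg), and leave the things lying around the feeder where they are.

Things in the scene. Friction and masses are not known exactly. Their poses are not given: they have to be found in the camera images.
- feeder: grey bench-top feeder fixed to the bench: box 170 x 170 mm, 62 mm high, a steel chute 45 mm out of its front (its -x), one dial with a vertical axis on its top. Origin: centre of the underside, on the dial's axis; z up. Dial from below: grey skirt 81 mm across, white disc 92 mm across with a black pointer at its rim (rim and pointer look only, not touchable), black cap
- dial_axis (a point): fixed point on the dial's axis, 66 mm above the bench; axes as the feeder's. The dial stands on an adjustable column of UNMEASURED height, different in every start: the upper face of the cap's flange (where fingertips can rest) lies 87 to 111 mm above the bench; find it by touch or sight. This point does not follow the column
- cap (a joint): angle of the black cap, rad, + anticlockwise from above; endless. Cap: flange 76 mm across, 5 mm thick, with a round fluted hub on top, 34 mm across and 28 mm high: the grip. Unpressed it turns freely and does not move the dial. Pushed down 2 mm against a light spring (1.5 to 3 N), its friction clutch meets the white disc
- press_depth (a joint): how far the white disc is pressed down by the cap, m: 0 when not pressed, 4 N per mm; 20 N at 5 mm, travel ends at 7 mm. The clutch passes about 0.018 N m (+-20 %) per newton of pressing and slips beyond, also at the stop; a click needs about 0.14 N m: press with about 12 to 16 N (3 to 4 mm) while turning; with less the cap slips on the disc
- dial (a joint): angle of the white disc and pointer (not of the cap), rad: 0 at the anticlockwise stop (a hard stop; longest tick mark, with a steel stud next to it, on the feeder's top), growing clockwise from above. Click notch n is at 0.2618 n (15 degrees apart), one tick each for 0 to 8, where it rests when let go; five clicks is 1.309. Starts in notch 2, 3 or 4
- bin: loose open blue bin 150 x 100 x 70 mm with yellow hexagonal pieces, bystander; origin: centre of the underside
- hexnut: loose yellow hexagonal piece 32 mm across flats, 14 mm high, bystander; origin: centre of the underside
- wedge: loose orange stepped block 50 x 30 x 30 mm, bystander; origin: centre of the underside
- screwdriver: loose screwdriver lying flat along its x axis, about 200 mm long, bystander

How it is judged (in metres and radians):
On the way, in this order (a step that is already met when the one before it is completed fails the run):
1. the dial is wound back to its anticlockwise stop (value of joint dial below 0.08 rad), for 0.2 s.
2. the dial stands five clicks clockwise from the stop (value of joint dial between 1.229 and 1.389 rad), for 0.2 s.
At the end, for the whole second after the job is handed in: The dial rests in the fifth notch from its stop (within 0.08 rad of 1.309 rad), still, and the cap has been released so that the dial is pressed in by less than 1 mm (all of step 2 and velocity of joint dial between -0.05 and 0.05 rad/s and value of joint press_depth below 0.001 m); the robot touches nothing.
It fails at once if the dial is pressed harder than 20 N (press_depth over 5 mm) (value of joint press_depth above 0.005 m).
It fails at once if the bin is shifted by more than 20 mm (distance of bin from where it was at the start of the episode above 0.02 m).
It fails at once if the hexagonal piece is shifted by more than 20 mm (distance of hexnut from where it was at the start of the episode above 0.02 m).
It fails at once if the orange block is shifted by more than 20 mm (distance of wedge from where it was at the start of the episode above 0.02 m).
It fails at once if the screwdriver is shifted by more than 20 mm (distance of screwdriver from where it was at the start of the episode above 0.02 m).
It also fails if it takes over 48 s, if anything falls off the work surface, if the arm or the gripper's body presses on something with over 40 N, if the wrist force passes 120 N, or if a joint passes its speed limit or range.

### The arm

A 6-joint arm with a two-finger parallel gripper is mounted at the origin on the work surface. World frame = base frame: x ahead of the robot, y to its left, z up, the work surface at z = 0. Lengths are in mm, angles in rad, forces in N, time in s.
With the tool pointing down it reaches from about 400 to 925 mm from the base axis. Payload 3.4 kg.
Tool frame: the origin (TCP) lies at the very end of the fingers, on their centre line; the grasp point (between the pads) lies manip.pinch_z behind it (manip.pinch_z is the distance from the TCP to the grasp point, in mm); z points along the fingers, x is the direction in which the jaws open and shut, and the axes are right-handed (so a half turn about z gives the same grasp; the last joint's range is limited). The gripper opens to 85 mm and grips with 20 to 120 N. Pads are 22 mm wide; open, the fingers measure 114 mm over their backs; the gripper's body (76 mm by 85 mm) begins 54 mm behind the grasp point. The pads swing forward as they close: fully open they stand 13 mm farther back than shut.
Start: joints at [-1.373, 0.307, 1.506, -0, 1.328, -0.073], TCP at [154.343, -553.904, 231.305] pointing down, gripper open.
Joint ranges: [-3.12, 3.12], [-1.05, 2.28], [0.14, 2.33], [-1.42, 4.57], [0.1, 2.73], [-2.68, 2.68]. Speed limits (rad/s): [2.57, 2.57, 3.14, 3.14, 3.14, 3.14].

### API

Orientations are given as [roll, pitch, yaw] about the fixed x, y, z axes, in that order (R = Rz(yaw) Ry(pitch) Rx(roll)).
In Python, from station import manip gives the robot as it stands.
- The arm moves only by the tool servo_tool, never from a script. Its argument "rows" is a list of rows, each a list of 7 numbers: the opening, from 0 (shut) to 1 (fully open), then the shift along the tool's x, y, z in mm, then the turn, a rotation vector about the tool's x, y, z in degrees. In form: [[claw, dx, dy, dz, ax, ay, az], ...]. A call has 1 to 20 rows; each row is the pose to reach, as a shift and turn from the pose commanded when the call began, along the tool's axes at that moment; what a row does not reach only later rows make up. A row lasts 1/8 s, in which the tool goes at most 62.5 mm and 10.7 degrees, less where a joint would pass 70% of its speed; a pose out of reach is approached as far as the arm can. A call with a gripper value outside its range is refused whole. The fingers move at their own pace and stop on an object; "newtons" is the grip in N (left out, the last holds). Time passes only in rows, so rows that repeat a pose let the fingers close. It gives the time, the measured TCP pose, the force and the opening at its end, in the units of the state.
- manip.observe(): the state, without advancing time (a new reading comes with each control period).
- manip.camera(name): name is "side" or "top"; returns a dict with "color" (384x512x3 uint8, red, green, blue), "intrinsics" (3x3 intrinsics, pixels), "rvec" (rotation vector, rad) and "tvec" (3), from world to camera coordinates, as OpenCV has them. Camera axes: x right, y down, z forward; pixel columns grow to the right and rows downward; lengths in mm; the calibration is good to about 2 mm. A picture is of the moment at which its call begins. There is no depth.
- manip.hand_in(): hands the job in, once; it reports no verdict.
The state is a dict: "t": time; "qpos": joint angles; "joint_vel": joint speeds; "joint_torque": joint torques, N m; "ee_pos": TCP position; "tool_rot": TCP orientation; "contact_force": force on the tool from outside, world axes, zero at the start; "torque": the same for the moment, N m; "finger_gap": finger opening in mm.
Only numpy, scipy, OpenCV 4.12 (cv2) and the standard library are available. Lean on these libraries where they do the work, as an engineer would, in place of code of your own. Each camera call takes 0.05 s, during which the arm holds its last target. There are 200 camera calls.

## Working session

There is one attempt and no reset: what is moved stays moved. The work goes in short steps, Python scripts to look and compute and a tool call to move; the robot and the scene stay as the last step left them, time stands still between calls to the robot, and variables do not carry over. Pictures are saved under pics/ and viewed, about 8 in all and at most 12, crops included, and the job is handed in when it is done.

Besides the shell and the picture viewer there is one more tool, called in YAML: its name, and indented under it one key for each argument. servo_tool: Moves the arm, as the interface text tells. Its arguments: {"type":"object","properties":{"rows":{"type":"array","items":{"type":"array","items":{"type":"number"}}},"newtons":{"type":"number"}},"required":["rows"]}

```bash
mkdir -p pics; cat > h.py <<'E'
import numpy as np,cv2
from station import manip
def snap(n,f):
    c=manip.camera(n);cv2.imwrite('pics/'+f+'.png',c['color'][:,:,::-1]);np.savez('pics/'+f+'.npz',**c);return c
def ray(c,u,v,z):
    R=cv2.Rodrigues(np.array(c['rvec'],float))[0];t=np.array(c['tvec'],float).ravel()
    d=R.T@np.linalg.inv(c['intrinsics'])@np.array([u,v,1.]);o=-R.T@t
    return o+d*(z-o[2])/d[2]
def proj(c,P):
    return cv2.projectPoints(np.array(P,float).reshape(-1,3),np.array(c['rvec'],float),np.array(c['tvec'],float),np.array(c['intrinsics'],float),None)[0].reshape(-1,2)
E
python3 - <<'E'
from h import *
snap('top','t0');snap('side','s0')
print(manip.observe(),manip.pinch_z)
E
```

```text
{'t': 0.1, 'qpos': array([-1.37246226e+00,  3.07519203e-01,  1.50751847e+00, -1.55665570e-05,
        1.32837651e+00, -7.35268451e-02]), 'joint_vel': array([ 3.02222605e-04, -9.48340622e-06, -3.64092809e-03,  3.67797934e-04,
       -1.67671775e-03,  2.24868203e-04]), 'joint_torque': array([-3.00288946e-05, -4.58528781e+01, -2.52608067e+01, -6.88622799e-05,
        5.61191817e-03, -9.73737571e-06]), 'ee_pos': array([ 154.23854239, -553.30146829,  230.47025683]), 'tool_rot': array([-3.14147391e+00,  1.81771991e-03, -1.29893156e+00]), 'contact_force': array([0.04051469, 0.30069334, 0.04442201]), 'torque': array([-0.05099838, -0.06891929, -0.01898291]), 'finger_gap': 85.38181934576271} 18.700000000000003
```

View pics/t0.png

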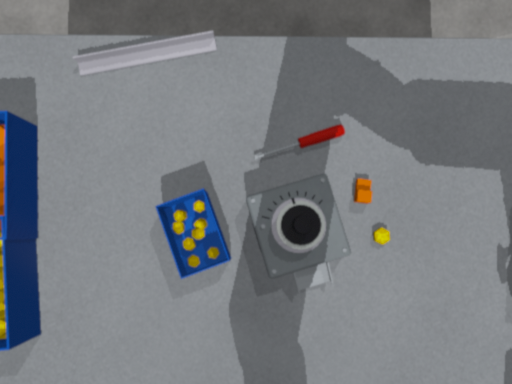

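View pics/s0.png

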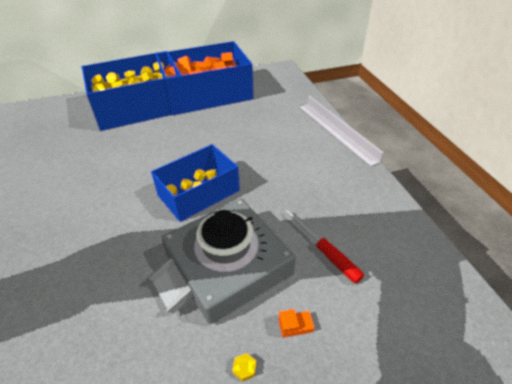

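The top view shows the feeder around (299,226) with the cap near (301,225), the bin at (193,232), the screwdriver at (300,142), the wedge at (363,190) and the nut at (382,236). The side view shows the dial near (225,235). Next I'll enlarge the dial.

```bash
python3 - <<'E'
from h import *
a=cv2.imread('pics/t0.png')[165:295,235:365];b=cv2.imread('pics/s0.png')[185:325,150:300]
a=cv2.resize(a,(520,520),interpolation=cv2.INTER_CUBIC)
cv2.imwrite('pics/t0c.png',cv2.convertScaleAbs(a,alpha=1.5,beta=10))
cv2.imwrite('pics/s0c.png',cv2.convertScaleAbs(cv2.resize(b,(600,560),interpolation=cv2.INTER_CUBIC),alpha=1.5,beta=10))
E
```

```text
(no output)
```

View pics/t0c.png

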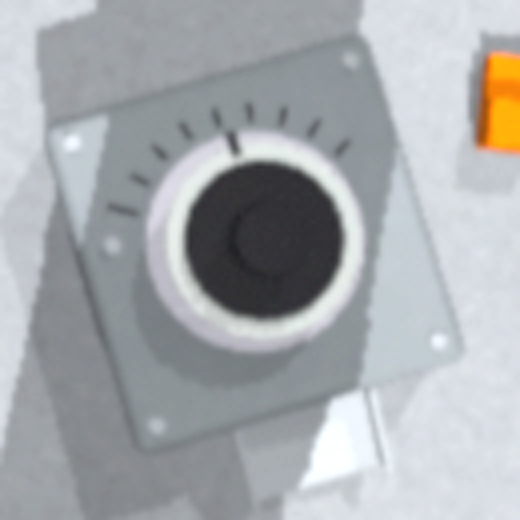

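View pics/s0c.png

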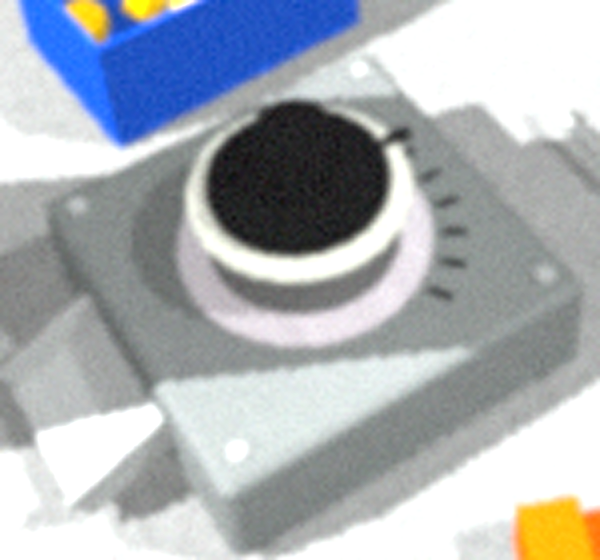

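Pointer at the 5th tick (notch 4), longest tick at left with stud (crop (122,210)). The screws give the centre; I'll work out the height using both views.

```bash
python3 - <<'E'
from h import *
t=np.load('pics/t0.npz');s=np.load('pics/s0.npz')
S=np.array([(72,144),(351,61),(439,342),(156,427)])/4-.375+[235,165]
P=np.array([ray(t,*p,63) for p in S]);c=P.mean(0);print(P.round(1),c)
print('sides',[np.linalg.norm(P[i]-P[i-1]).round(1) for i in range(4)])
S2=np.array([(77,206),(361,69),(545,273),(237,450)])/4-.375+[150,185]
P2=np.array([ray(s,*p,63) for p in S2]);print('side',P2.mean(0),np.array(P2).round(1))
th=np.linspace(0,2*np.pi,361)
for nm,cam,off in(('t',t,(235,165)),('s',s,(150,185))):
  for z in(78,86,94,102):
    for r in(46,38,17):
      q=(proj(cam,np.c_[c[0]+r*np.cos(th),c[1]+r*np.sin(th),0*th+z])+.375-off)*4
      print(nm,z,r,'u',q[:,0].min().round(),q[:,0].max().round(),'v',q[:,1].min().round(),q[:,1].max().round())
E
```

```text
[[ 579.3   70.7   63. ]
 [ 620.8  -67.9   63. ]
 [ 482.3 -109.1   63. ]
 [ 441.4   29.7   63. ]] [530.96037548 -19.14686316  63.        ]
sides [np.float64(143.9), np.float64(144.7), np.float64(144.6), np.float64(144.7)]
side [532.03447339 -16.32726481  63.        ] [[ 441.5   31.6   63. ]
 [ 581.2   73.9   63. ]
 [ 622.2  -64.7   63. ]
 [ 483.2 -106.1   63. ]]
t 78 46 u 163.0 353.0 v 147.0 338.0
t 78 38 u 179.0 337.0 v 163.0 321.0
t 78 17 u 223.0 293.0 v 206.0 277.0
t 86 46 u 164.0 356.0 v 145.0 339.0
t 86 38 u 181.0 340.0 v 162.0 322.0
t 86 17 u 225.0 296.0 v 206.0 277.0
t 94 46 u 165.0 359.0 v 144.0 339.0
t 94 38 u 182.0 342.0 v 161.0 322.0
t 94 17 u 226.0 298.0 v 205.0 277.0
t 102 46 u 166.0 362.0 v 143.0 340.0
t 102 38 u 183.0 345.0 v 160.0 323.0
t 102 17 u 228.0 300.0 v 204.0 277.0
s 78 46 u 191.0 413.0 v 139.0 313.0
s 78 38 u 211.0 394.0 v 153.0 296.0
s 78 17 u 261.0 343.0 v 190.0 254.0
s 86 46 u 189.0 412.0 v 127.0 301.0
s 86 38 u 208.0 393.0 v 141.0 284.0
s 86 17 u 260.0 342.0 v 178.0 242.0
s 94 46 u 186.0 412.0 v 114.0 289.0
s 94 38 u 206.0 392.0 v 128.0 272.0
s 94 17 u 258.0 341.0 v 165.0 230.0
s 102 46 u 184.0 411.0 v 102.0 276.0
s 102 38 u 204.0 392.0 v 115.0 259.0
s 102 17 u 256.0 340.0 v 153.0 217.0
```

```bash
cat >> h.py <<'E'
from scipy.spatial.transform import Rotation as Ro
def st(tgt=None):
    o=manip.observe();R=Ro.from_euler('xyz',o['tool_rot']).as_matrix()
    print('t',o['t'],'pos',o['ee_pos'].round(2),'rot',o['tool_rot'].round(3),'F',o['contact_force'].round(2),'M',o['torque'].round(3),'gap',o['finger_gap'].round(1),'q6',o['qpos'][5].round(3))
    if tgt is not None: print('tool shift',(R.T@(np.array(tgt)-o['ee_pos'])).round(2))
E
python3 -c "
from h import *
st([531.5,-17.7,160])"
```

```text
Traceback (most recent call last):
  File "h.py", line 14, in st
    print('t',o['t'],'pos',o['ee_pos'].round(2),'rot',o['tool_rot'].round(3),'F',o['contact_force'].round(2),'M',o['torque'].round(3),'gap',o['finger_gap'].round(1),'q6',o['qpos'][5].round(3))
                                                                                                                                            ^^^^^^^^^^^^^^^^^^^^^
AttributeError: 'float' object has no attribute 'round'
```

```bash
sed -i "s/o\['finger_gap'\].round(1)/round(o['finger_gap'],1)/" h.py
python3 -c "
from h import *
st([531.5,-17.7,160])"
```

```text
t 0.1 pos [ 154.24 -553.3   230.47] rot [-3.141e+00  2.000e-03 -1.299e+00] F [0.04 0.3  0.04] M [-0.051 -0.069 -0.019] gap 85.4 q6 -0.074
tool shift [-414.5  -507.22   71.28]
```

servo_tool:
  rows:
    - [0.6,-207,-254,30,0,0,0]
    - [0.6,-207,-254,30,0,0,0]
    - [0.6,-207,-254,30,0,0,0]
    - [0.6,-207,-254,30,0,0,0]
    - [0.6,-207,-254,30,0,0,0]
    - [0.6,-207,-254,30,0,0,0]
    - [0.6,-415,-507,71,0,0,0]
    - [0.6,-415,-507,71,0,0,0]
    - [0.6,-415,-507,71,0,0,0]
    - [0.6,-415,-507,71,0,0,0]
    - [0.6,-415,-507,71,0,0,0]
    - [0.6,-415,-507,71,0,0,0]
    - [0.6,-415,-507,71,0,0,0]
    - [0.6,-415,-507,71,0,0,0]
    - [0.6,-415,-507,71,0,0,0]
    - [0.6,-415,-507,71,0,0,0]
  newtons: 40

```text
t: 2.1
ee_pos: [530.9, -19.2, 160.6]
tool_rot: [-3.141, -0.0, -1.301]
contact_force: [0.6, -0.2, 0.0]
finger_gap: 50.9
```

```bash
python3 -c "
from h import *
st([531.5,-17.7,115])
c=snap('side','s1');d=snap('top','t1');
a=cv2.imread('pics/s1.png')[120:320,120:330];b=cv2.imread('pics/t1.png')[150:300,220:370]
cv2.imwrite('pics/c1.png',np.hstack([cv2.resize(a,(420,400)),cv2.resize(b,(380,400))]))
"
```

```text
t 2.1 pos [530.87 -19.2  160.64] rot [-3.141 -0.    -1.301] F [ 0.59 -0.18  0.02] M [ 0.018 -0.036 -0.023] gap 50.9 q6 1.185
tool shift [-1.29 -1.   45.64]
```

View pics/c1.png

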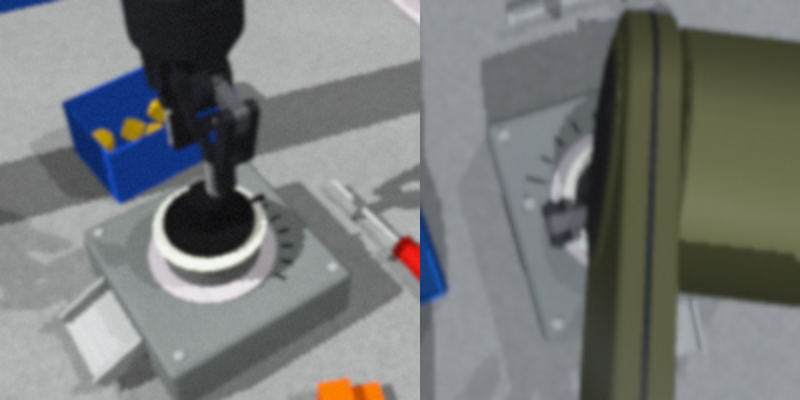

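The gripper hangs above the dial, and the pointer is visible in the side view at crop (262,198). Descend.

servo_tool:
  rows:
    - [0.6,-1,-0.8,20,0,0,0]
    - [0.6,-1,-0.8,40,0,0,0]
    - [0.6,-1,-0.8,46,0,0,0]
    - [0.6,-1,-0.8,46,0,0,0]
    - [0.6,-1,-0.8,46,0,0,0]

```text
t: 2.82
ee_pos: [532.5, -17.0, 115.0]
tool_rot: [-3.14, -0.001, -1.299]
contact_force: [0.1, -0.7, 0.1]
finger_gap: 51.2
```

servo_tool:
  rows:
    - [0.6,0,0,3,0,0,0]
    - [0.6,0,0,5,0,0,0]
    - [0.6,0,0,5,0,0,0]

```text
t: 3.2
ee_pos: [531.7, -16.8, 109.2]
tool_rot: [3.141, 0.0, -1.299]
contact_force: [-0.2, 0.4, 0.2]
finger_gap: 51.3
```

servo_tool:
  rows:
    - [0.42,0,0,0,0,0,0]
    - [0.36,0,0,0,0,0,0]
    - [0.3,0,0,0,0,0,0]
    - [0.3,0,0,0,0,0,0]
    - [0.3,0,0,0,0,0,0]
    - [0.3,0,0,0,0,0,0]
  newtons: 40

```text
t: 3.95
ee_pos: [532.4, -18.1, 109.6]
tool_rot: [-3.141, -0.002, -1.299]
contact_force: [1.1, -5.8, 1.7]
finger_gap: 32.8
```

servo_tool:
  rows:
    - [0.3,1,0,0,0,0,0]
    - [0.3,1.5,0,0,0,0,0]
    - [0.3,1.5,0,0,0,0,0]

```text
t: 4.32
ee_pos: [532.4, -18.2, 109.4]
tool_rot: [-3.141, 0.0, -1.299]
contact_force: [1.0, -2.3, 2.0]
finger_gap: 32.8
```

servo_tool:
  rows:
    - [0.25,0,0,1,0,0,0]
    - [0.25,0,0,2,0,0,0]
    - [0.25,0,0,2,0,0,0]
    - [0.25,0,0,2,0,0,0]
  newtons: 60

```text
t: 4.82
ee_pos: [532.4, -18.2, 107.5]
tool_rot: [-3.141, -0.0, -1.299]
contact_force: [0.7, -1.5, 3.9]
finger_gap: 31.9
```

servo_tool:
  rows:
    - [0.25,0,0,1,0,0,0]
    - [0.25,0,0,1,0,0,0]
    - [0.25,0,0,1,0,0,0]

```text
t: 5.2
ee_pos: [532.4, -18.2, 106.8]
tool_rot: [-3.141, -0.0, -1.299]
contact_force: [-0.7, -2.5, 6.6]
finger_gap: 32.4
```

servo_tool:
  rows:
    - [0.25,0,0,1,0,0,0]
    - [0.25,0,0,1,0,0,0]
    - [0.25,0,0,1,0,0,0]

```text
t: 5.58
ee_pos: [532.5, -18.3, 106.1]
tool_rot: [-3.141, -0.0, -1.299]
contact_force: [-1.6, -1.3, 7.4]
finger_gap: 32.1
```

servo_tool:
  rows:
    - [0.25,0,0,1,0,0,0]
    - [0.25,0,0,1.5,0,0,0]
    - [0.25,0,0,1.5,0,0,0]
    - [0.25,0,0,1.5,0,0,0]

```text
t: 6.08
ee_pos: [532.5, -18.2, 105.1]
tool_rot: [-3.14, -0.0, -1.299]
contact_force: [-1.8, -2.3, 12.7]
finger_gap: 32.2
```

```bash
python3 -c "
from h import *
st()"
```

```text
t 6.075 pos [532.54 -18.22 105.09] rot [-3.14  -0.    -1.299] F [-1.77 -2.27 12.68] M [-0.06   0.392  0.015] gap 32.2 q6 1.185
```

servo_tool:
  rows:
    - [0.25,0,0,0.5,0,0,0]
    - [0.25,0,0,0.5,0,0,-5]
    - [0.25,0,0,0.5,0,0,-10]
    - [0.25,0,0,0.5,0,0,-15]
    - [0.25,0,0,0.5,0,0,-20]
    - [0.25,0,0,0.5,0,0,-25]
    - [0.25,0,0,0.5,0,0,-30]
    - [0.25,0,0,0.5,0,0,-30]

```text
t: 7.08
ee_pos: [531.9, -17.7, 104.6]
tool_rot: [-3.141, 0.001, -0.775]
contact_force: [-3.1, -1.0, 14.3]
finger_gap: 32.3
```

```bash
python3 -c "
from h import *
st()
snap('side','s2')
b=cv2.imread('pics/s2.png')[185:325,150:300]
cv2.imwrite('pics/s2c.png',cv2.convertScaleAbs(cv2.resize(b,(600,560),interpolation=cv2.INTER_CUBIC),alpha=1.5,beta=10))
"
```

```text
t 7.075 pos [531.93 -17.69 104.6 ] rot [-3.141e+00  1.000e-03 -7.750e-01] F [-3.07 -1.04 14.34] M [0.167 0.707 0.005] gap 32.3 q6 0.661
```

View pics/s2c.png

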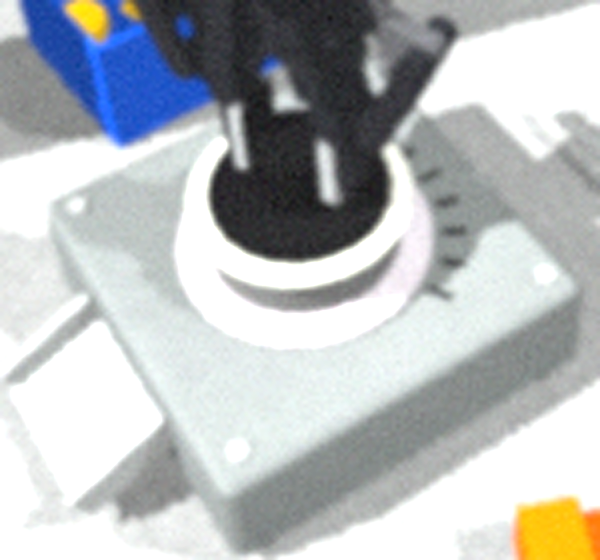

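The pointer has left its place at (398,135), so the dial is following. Winding on to the stop, with overtravel.

servo_tool:
  rows:
    - [0.25,0,0,0,0,0,-5]
    - [0.25,0,0,0,0,0,-10]
    - [0.25,0,0,0,0,0,-15]
    - [0.25,0,0,0,0,0,-20]
    - [0.25,0,0,0,0,0,-25]
    - [0.25,0,0,0,0,0,-30]
    - [0.25,0,0,0,0,0,-33]
    - [0.25,0,0,0,0,0,-36]
    - [0.25,0,0,0,0,0,-36]

```text
t: 8.25
ee_pos: [531.0, -17.5, 104.4]
tool_rot: [-3.141, 0.002, -0.147]
contact_force: [-4.6, 0.4, 13.7]
finger_gap: 32.2
```

```bash
python3 -c "
from h import *
st()"
```

```text
t 8.25 pos [530.98 -17.54 104.43] rot [-3.141e+00  2.000e-03 -1.470e-01] F [-4.57  0.4  13.7 ] M [0.176 0.956 0.039] gap 32.2 q6 0.033
```

servo_tool:
  rows:
    - [0.25,0,0,0,0,0,-4]
    - [0.25,0,0,0,0,0,-8]
    - [0.25,0,0,0,0,0,-12]

```text
t: 8.62
ee_pos: [530.6, -17.6, 104.3]
tool_rot: [-3.14, 0.002, 0.064]
contact_force: [-4.6, -0.2, 14.9]
finger_gap: 32.4
```

```bash
python3 -c "
from h import *
st()
snap('side','s3');snap('top','t3')
b=cv2.imread('pics/s3.png')[185:285,170:290];a=cv2.imread('pics/t3.png')[175:275,240:340]
cv2.imwrite('pics/c3.png',cv2.convertScaleAbs(np.hstack([cv2.resize(x,(400,400),interpolation=cv2.INTER_CUBIC) for x in (b,a)]),alpha=1.5,beta=10))
"
```

```text
t 8.625 pos [530.62 -17.56 104.35] rot [-3.14e+00  2.00e-03  6.40e-02] F [-4.61 -0.16 14.91] M [-0.022  1.116 -0.243] gap 32.4 q6 -0.178
```

View pics/c3.png

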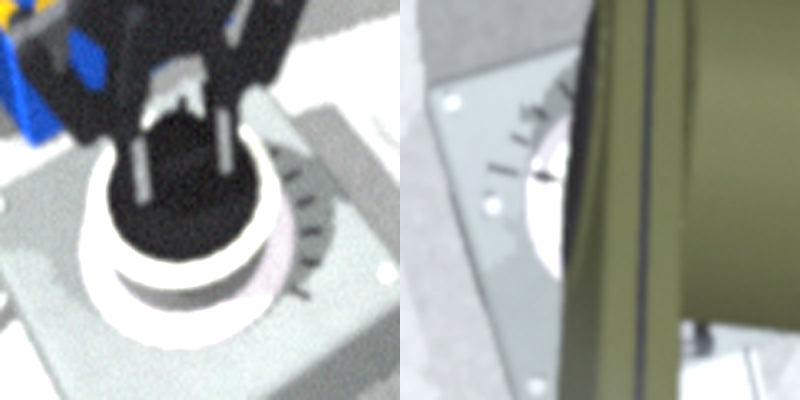

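Pointer at (543,177) in the right crop lines up with the longest tick (502,169), and Mz = -0.24 is the clutch slipping at the stop. Now clockwise.

servo_tool:
  rows:
    - [0.25,0,0,0,0,0,0]
    - [0.25,0,0,0,0,0,0]
    - [0.25,0,0,0,0,0,5]
    - [0.25,0,0,0,0,0,10]
    - [0.25,0,0,0,0,0,15]
    - [0.25,0,0,0,0,0,20]
    - [0.25,0,0,0,0,0,25]
    - [0.25,0,0,0,0,0,30]
    - [0.25,0,0,0,0,0,35]
    - [0.25,0,0,0,0,0,40]
    - [0.25,0,0,0,0,0,45]
    - [0.25,0,0,0,0,0,50]
    - [0.25,0,0,0,0,0,55]
    - [0.25,0,0,0,0,0,60]
    - [0.25,0,0,0,0,0,60]
    - [0.25,0,0,0,0,0,60]

```text
t: 10.72
ee_pos: [532.2, -17.9, 104.7]
tool_rot: [-3.141, 0.0, -0.985]
contact_force: [-2.8, -1.2, 13.5]
finger_gap: 32.3
```

```bash
python3 -c "
from h import *
st()"
```

```text
t 10.725 pos [532.18 -17.89 104.68] rot [-3.141  0.    -0.985] F [-2.79 -1.24 13.49] M [0.144 0.565 0.041] gap 32.3 q6 0.871
```

servo_tool:
  rows:
    - [0.25,0,0,0,0,0,5]
    - [0.25,0,0,0,0,0,10]
    - [0.25,0,0,0,0,0,15]
    - [0.25,0,0,0,0,0,15]
    - [0.25,0,0,0,0,0,15]

```text
t: 11.35
ee_pos: [532.5, -18.2, 104.8]
tool_rot: [-3.14, -0.0, -1.247]
contact_force: [-2.3, -2.2, 13.7]
finger_gap: 32.0
```

```bash
python3 -c "
from h import *
st()
snap('side','s4')
b=cv2.imread('pics/s4.png')[185:285,190:290]
cv2.imwrite('pics/c4.png',cv2.convertScaleAbs(cv2.resize(b,(600,600),interpolation=cv2.INTER_CUBIC),alpha=1.5,beta=10))
"
```

```text
t 11.35 pos [532.49 -18.21 104.75] rot [-3.14  -0.    -1.247] F [-2.34 -2.22 13.7 ] M [-0.032  0.525  0.064] gap 32.0 q6 1.133
```

View pics/c4.png

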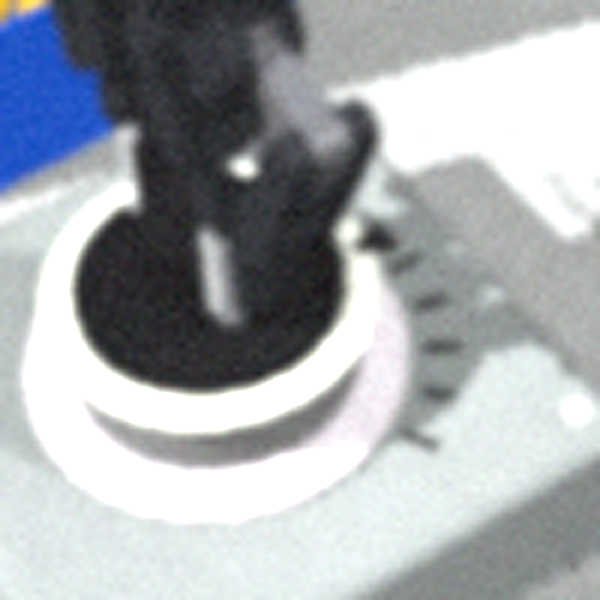

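The pointer tip shows at crop (380,235). I'll compare that with the predicted pointer position for each notch.

```bash
python3 - <<'E'
from h import *
t=np.load('pics/t0.npz');s=np.load('pics/s0.npz')
c=np.array([532,-18])
# tick directions in world from top crop
for i,p in enumerate([(122,210),(140,180),(159,152),(186,131),(217,116),(250,111),(283,115),(314,128),(344,147)]):
    P=ray(t,*(np.array(p)/4-.375+[235,165]),62)[:2]-[530.96,-19.15];print(i,np.degrees(np.arctan2(P[1],P[0])).round(1),end=' | ')
print()
yaw=np.radians(16.5)
for n in range(3,8):
    a=np.radians(16.5+60-15*n)
    q0=[np.r_[c+r*np.array([np.cos(a),np.sin(a)]),z] for r,z in((46,101),(46,97),(40,97))]
    q=proj(s,q0);print(n,((q+.42-[190,185])*6).round().tolist())
print('start pointer in this crop',(np.array([398,135])/4+[150-190,0])*6)
E
```

```text
0 76.3 | 1 61.4 | 2 46.5 | 3 31.3 | 4 16.1 | 5 1.5 | 6 -13.1 | 7 -28.0 | 8 -43.6 | 
3 [[325.0, 180.0], [326.0, 189.0], [311.0, 201.0]]
4 [[353.0, 203.0], [353.0, 213.0], [335.0, 222.0]]
5 [[371.0, 232.0], [372.0, 242.0], [351.0, 247.0]]
6 [[380.0, 265.0], [380.0, 274.0], [358.0, 275.0]]
7 [[376.0, 299.0], [377.0, 308.0], [355.0, 305.0]]
start pointer in this crop [357.  202.5]
```

Pointer fits notch 5. Ease the press off, open, then withdraw upwards.

servo_tool:
  rows:
    - [0.25,0,0,-1.5,0,0,0]
    - [0.25,0,0,-3,0,0,0]
    - [0.25,0,0,-4.5,0,0,0]
    - [0.25,0,0,-5.5,0,0,0]
    - [0.25,0,0,-5.5,0,0,0]
    - [0.4,0,0,-5.5,0,0,0]
    - [0.65,0,0,-6,0,0,0]
    - [0.65,0,0,-7,0,0,0]
    - [0.65,0,0,-7,0,0,0]
    - [0.65,0,0,-7,0,0,0]
    - [0.65,0,0,-7,0,0,0]

```text
t: 12.78
ee_pos: [532.2, -18.2, 110.3]
tool_rot: [3.142, 0.0, -1.247]
contact_force: [-0.3, 0.1, 0.4]
finger_gap: 55.8
```

servo_tool:
  rows:
    - [0.65,0,0,-10,0,0,0]
    - [0.65,0,0,-25,0,0,0]
    - [0.65,0,0,-50,0,0,0]
    - [0.65,0,0,-90,0,0,0]
    - [0.65,0,0,-120,0,0,0]
    - [0.65,100,120,-120,0,0,0]
    - [0.65,200,240,-120,0,0,0]
    - [0.65,200,240,-120,0,0,0]
    - [0.65,200,240,-120,0,0,0]
    - [0.65,200,240,-120,0,0,0]
    - [0.65,200,240,-120,0,0,0]
    - [0.65,200,240,-120,0,0,0]

```text
t: 14.28
ee_pos: [368.5, -284.3, 231.1]
tool_rot: [-3.14, -0.0, -1.248]
contact_force: [-1.3, 0.4, -0.0]
finger_gap: 55.3
```

```bash
python3 -c "
from h import *
st()
snap('side','s5');snap('top','t5')
a=cv2.imread('pics/t5.png')[165:295,235:365];b=cv2.imread('pics/s5.png')[185:285,190:290]
cv2.imwrite('pics/c5.png',cv2.convertScaleAbs(np.hstack([cv2.resize(x,(400,400),interpolation=cv2.INTER_CUBIC) for x in (b,a)]),alpha=1.4,beta=10))
"
```

```text
t 14.275 pos [ 368.47 -284.29  231.1 ] rot [-3.14  -0.    -1.248] F [-1.28  0.41 -0.05] M [-0.01   0.068  0.049] gap 55.3 q6 0.499
```

View pics/c5.png

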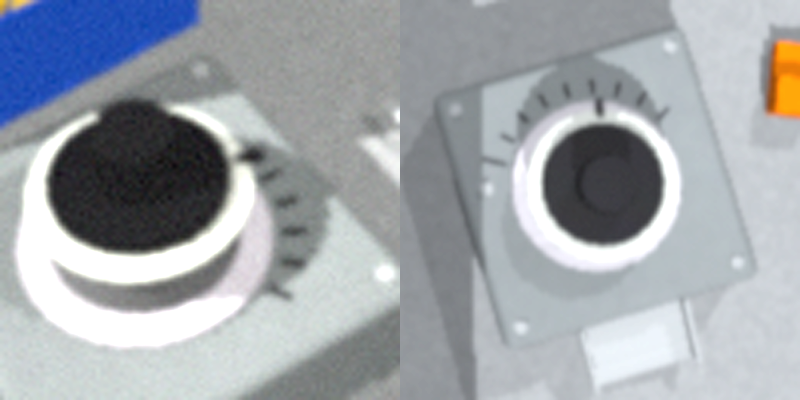

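In the top crop the pointer at (599,106) lines up with tick 5 at (592,86), about 2–3° left of vertical seen from their own centres. The cap is up and the gripper is clear.

```bash
python3 -c "
from h import *
a=cv2.imread('pics/t0.png').astype(int);b=cv2.imread('pics/t5.png').astype(int)
def cen(i,f):
    m=f(i[...,2],i[...,1],i[...,0]);v,u=np.nonzero(m[120:290,150:400]);return u.mean().round(1)+150,v.mean().round(1)+120
for n,f in(('yellow nut',lambda r,g,b:(r>150)&(g>120)&(b<80)),('orange',lambda r,g,b:(r>170)&(g<140)&(g>60)&(b<70)),('red',lambda r,g,b:(r>120)&(g<40)&(b<50)),('blue',lambda r,g,b:(b>90)&(r<50))): print(n,cen(a,f),cen(b,f))
print(manip.hand_in())"
```

```text
yellow nut (np.float64(244.4), np.float64(228.7)) (np.float64(265.9), np.float64(232.4))
orange (np.float64(364.1), np.float64(191.3)) (np.float64(364.1), np.float64(191.3))
red (np.float64(323.3), np.float64(133.9)) (np.float64(321.6), np.float64(135.5))
blue (np.float64(193.7), np.float64(232.9)) (np.float64(193.9), np.float64(233.3))
the job is handed in; nothing more can be done
None
```

The dial is set to five and the job is handed in. I gripped the hub and pressed with 13–15 N. I wound the dial anticlockwise to its stop, turned it 75° clockwise, eased off and backed the gripper away, all in about 14 s.

**Stop and notch:** At the stop the pointer lined up with the longest tick, and the measured moment of −0.24 N m matched the clutch slipping there. After release the top picture shows the pointer at tick 5, and the side picture agrees with notch 5. The cap was released, and the gripper was clear with no contact force beyond sensor noise.

**Bystanders:** I compared colour positions before and after, in pixels:

| Item | Shift |
|---|---|
| Orange block | none |
| Blue bin | about 0.4 px |
| Screwdriver handle | about 2 px, a few millimetres; could be lighting or shadow, I did not check |
| Yellow nut | no usable result; the mask mixed it with the pieces in the bin, and its 21 px shift cannot be trusted |

The arm was never brought down near any of them.

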